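# Lay out the desk set on its mat

## Robot

A 6-joint arm with a two-finger parallel gripper is mounted at the origin on the work surface. World frame = base frame: x ahead of the robot, y to its left, z up, the work surface at z = 0. Lengths are in m, angles in degrees, forces in N, time in s.
With the tool pointing down it reaches from about 0.25 to 0.775 m from the base axis. Payload 4 kg.
Tool frame: the origin (TCP) lies between the finger pads; the fingertips stand 14 mm ahead of it and the grasp point (between the pads) lies 5 mm behind it; y points along the fingers, z is the direction in which the jaws open and shut, and the axes are right-handed (so a half turn about y gives the same grasp; the last joint's range is limited). The gripper opens to 85 mm and grips with 20 to 120 N. Pads are 22 mm wide; open, the fingers measure 114 mm over their backs; the gripper's body (76 mm by 85 mm) begins 54 mm behind the grasp point. The pads swing forward as they close: fully open they stand 13 mm farther back than shut.
Start: joints at [-74.032, 4.996, 78.535, -0, 96.463, -5.907], TCP at [0.205, -0.51, 0.245] pointing down, gripper open.
Joint ranges: [-177.83, 177.83], [-43.37, 116.18], [15.69, 146.23], [-61.86, 241.86], [9.47, 152.12], [-147.06, 147.06]. Speed limits (degrees/s): [159.86, 159.86, 180, 180, 180, 180].

## Interface

Orientations are given as a 3x3 rotation matrix whose columns are the frame's x, y, z axes.
In Python, from bench import manip, kinematics, get_state, optics, sign_off, trace gives the robot as it stands. Calls block until the motion is done:
- manip.move_to(position, orientation): joint-space move of the TCP to a pose.
- manip.servo_line(position, frame=None, velocity=0.15): straight line of the TCP; frame=None keeps the orientation; velocity is the mean speed in m/s.
- manip.move_joints(angles): joint-space move.
- manip.move_gripper(opening, grasp_force=None): finger opening in m; grasp_force is the grip in N (None keeps the last); returns when the fingers have stopped.
- manip.sleep(seconds).
- kinematics.solve_ik(position, orientation): joint angles nearest the present ones, or None.
- get_state(): the state.
- optics.read_camera(name): name is "scene" or "top" or "wrist"; returns a dict with "color" (480x640x3 uint8, red, green, blue), "range_z" (480x640 float32, m along the optical axis (not along the pixel's ray), 0 where there is no reading), "fx", "fy", "cx", "cy" (pixels), "dist_coeffs" ([k1, k2, p1, p2, k3] as OpenCV has them; the pictures are not rectified), "position" and "rotation" of the camera in the world. Camera axes: x right, y up, looking along -z (the intrinsics and any distortion apply to the point x, -y, -z); pixel columns grow to the right and rows downward; lengths in m; the calibration is good to about 2 mm. A picture is of the moment at which its call begins.
A pose or a line that the arm cannot do raises manip.Unreachable and nothing moves.
- sign_off(): hands the job in, once; it reports no verdict.
Trained networks look in the newest picture that a camera, given by its name, has taken for a name from the list of things; names that differ only in an ending like _2 or _b are one class to them, and where a whole thing is asked for, a point or a joint stands for the part that bears it (a point fixed in the world has none). Each returns a list of dicts, best first, with "score" (0 to 1); they miss things now and then, are a little off and sometimes report something else, mostly with a low value. They report only what shows in the picture. A call takes as long as a camera call. They do not tell look-alikes from the thing itself.
- trace(camera, name): "pixels" (480x640 bool, what is visible of it) and "box" ([left, top, right, bottom] in pixels, round what is visible of it).
The state is a dict: "clock": time; "joints": joint angles; "joint_vel": joint speeds; "joint_torque": joint torques, N m; "tool_pos": TCP position; "orientation": TCP orientation; "ft_force": force on the tool from outside, world axes, zero at the start; "torque": the same for the moment, N m; "opening": finger opening in m.
Only numpy, scipy, OpenCV 4.12 (cv2) and the standard library are available. Lean on these libraries where they do the work, as an engineer would, in place of code of your own. Each camera call takes 0.05 s, during which the arm holds its last target.

## Task

Dress the desk for a photograph: on the grey mat, stand the potted cactus in the middle of the cork coaster and the amber candle in the middle of the black coaster, set the dark wooden box on the mat midway between the two, in line with them and with its long side along the row, and put the blue ceramic paperweight on top of the box, in the middle of its lid. Keep the cactus, the candle and the paperweight upright all the time, and leave the mouse, the stapler and the tape roll where they are. The candle begins on the cork coaster, so it has to move before the cactus can go there.

Things in the scene. Friction and masses are not known exactly. Their poses are not given: they have to be found in the camera images.
- cactus: small round green cactus in a white ceramic pot, loose, about 0.2 kg. Pot: radius 30 mm (straight upright side from 12 to 55 mm height, foot radius 25 mm), 55 mm high; the cactus, radius 23 mm, rises to 82 mm in all. Origin: centre of the underside; z up.
- candle: candle in an amber glass jar with a paper label and black lid, closed, loose, about 0.25 kg; radius 30 mm, 75 mm high, straight-sided up to about 50 mm height. It starts standing on the cork coaster. Origin: centre of the underside; z up.
- box: dark brown wooden keepsake box, closed (the lid does not open), loose, about 0.25 kg, with a black lid seam and a small brass clasp on one long side (1 mm proud); 60 mm (x) by 90 mm (y) by 40 mm high, flat top. Origin: centre of the underside; x across it (short way), y along its long side, z up.
- weight: blue ceramic paperweight, a low round piece with a domed top, loose, about 0.3 kg; radius 21 mm, upright side up to 22 mm height, 33 mm high in all. Origin: centre of the flat underside; z up.
- cork_coaster: round light-brown cork coaster, fixed on the mat, radius 42 mm, 5 mm thick, its top 8 mm above the desk. Origin: centre of its underside (3 mm above the desk). Place for the cactus.
- black_coaster: round black coaster, fixed on the mat, radius 42 mm, 5 mm thick, its top 8 mm above the desk. Origin: centre of its underside (3 mm above the desk). Place for the candle.
- mat: grey felt mat, fixed on the desk, 100 mm (x) by 370 mm (y), 3 mm thick. Origin: centre of its underside, on the desk; y runs along the row, x across it. The coasters are on its middle line, one 125 mm to each side of its centre; which one is on which side changes.
- mouse: white computer mouse, loose bystander, 100 (x) by 58 by 31 mm high. Origin: centre of the underside.
- stapler: black and red stapler, loose bystander, 120 (x) by 36 by 39 mm high. Origin: centre of the underside.
- tape: yellow roll of tape lying flat, loose bystander, radius 36 mm, 20 mm high. Origin: centre of the underside.
Mind the look-alikes: they are no part of the job. Leave any red or turquoise look-alike of the candle alone. Of the things that look like the black_coaster, take the one that is farthest from the robot's base at the start.

How it is judged (in metres and radians):
At the end, for the whole second after the job is handed in: Cactus on cork, candle on black coaster, upright, within 15 mm of centre; box flat on the mat midway between (15 mm), long side along the row (15 deg); paperweight upright on the box within 15 mm of its middle; all at rest; mouse, stapler, tape moved under 30 mm (horizontal distance between cactus and cork_coaster below 0.015 m and height (world z) of cactus between 0.004 and 0.013 m and angle between each of cactus, candle, box, weight's own z axis and vertical below 0.1 rad and horizontal distance between candle and black_coaster below 0.015 m and height (world z) of candle between 0.004 and 0.013 m and horizontal distance between box and cork_coaster below 0.14 m and horizontal distance between box and black_coaster below 0.14 m and x of box in the frame of mat between -0.015 and 0.015 m and height (world z) of box between -0.002 and 0.008 m and angle between the y axis of box and the y axis of mat, either way round below 0.26 rad and horizontal distance between weight and box below 0.015 m and z of weight in the frame of box between 0.035 and 0.046 m and linear speed of each of cactus, candle, box, weight below 0.02 m/s and angular speed of each of cactus, candle, box, weight below 0.2 rad/s and distance of each of mouse, stapler, tape from where it was at the start of the episode below 0.03 m); the robot touches nothing.
It fails at once if the cactus, candle or paperweight is tipped by more than 45 degrees (angle between any of cactus, candle, weight's own z axis and vertical above 0.785 rad).
It fails at once if the mouse, stapler or tape roll is moved by more than 30 mm (distance of any of mouse, stapler, tape from where it was at the start of the episode above 0.03 m).
It also fails if it takes over 109 s, if anything falls off the work surface, if the arm or the gripper's body presses on something with over 40 N, if the wrist force passes 120 N, or if a joint passes its speed limit or range.

## Working session

There is one attempt and no reset: what is moved stays moved. The work goes in short steps, each a Python script; the robot and the scene stay as the last script left them, time stands still between calls to the robot, and variables do not carry over. Pictures are saved under pics/ and viewed, and the job is handed in when it is done.

```bash
ls; mkdir -p pics
python3 - <<'E'
from bench import *
import cv2
print(get_state()['clock'])
for n in ['scene','top']:
    im=optics.read_camera(n); cv2.imwrite(f'pics/{n}0.png',im['color'][:,:,::-1]); print(n,im['position'],im['rotation'],im['fx'],im['dist_coeffs'])
E
```

```text
pics
0.0
scene [0.98592016 0.31168624 0.92513965] [[-0.57679212 -0.71296225  0.39874262]
 [ 0.81683505 -0.49766409  0.29173782]
 [-0.00955817  0.49397903  0.86942128]] 549.5151666165544 [-0.17451046  0.          0.          0.          0.        ]
top [0.4427745  0.00620348 0.82722164] [[-0.02332256  0.98813629 -0.15179831]
 [-0.9996114  -0.02536831 -0.01155379]
 [-0.01526758  0.15146985  0.98834396]] 433.08630214604267 [-0.0135796  0.         0.         0.         0.       ]
```

View pics/scene0.png

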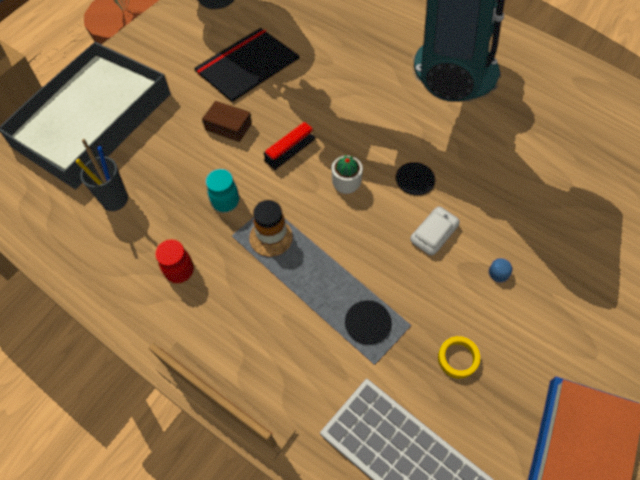

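View pics/top0.png

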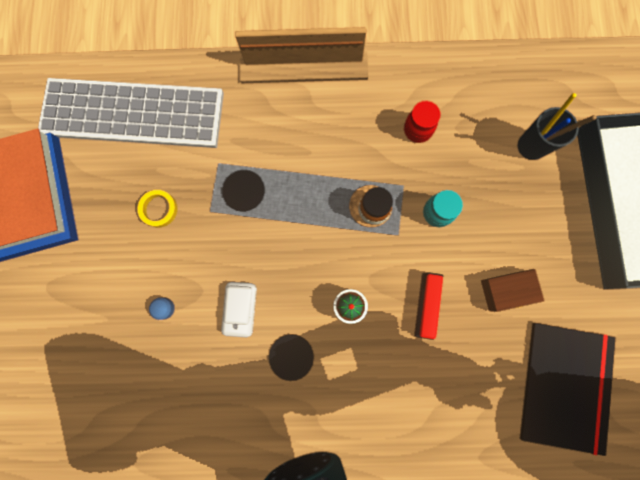

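The top view shows the mat across (210–400, 165–235), with the black coaster at (243,190) and the candle on cork at (375,205). The cactus is at (350,306), the box at (513,290) and the weight at (161,308). The second black disc at (291,357) is nearer the base, so it is the decoy. Next I'll measure positions.

```bash
cat > h.py <<'E'
from bench import *
import numpy as np, cv2
def cloud(im):
    v,u=np.mgrid[0:480,0:640]
    K=np.array([[im['fx'],0,im['cx']],[0,im['fy'],im['cy']],[0,0,1.]])
    p=cv2.undistortPoints(np.stack([u,v],-1).reshape(-1,1,2).astype(float),K,np.array(im['dist_coeffs'])).reshape(480,640,2)
    d=im['range_z']
    c=np.stack([p[...,0]*d,-p[...,1]*d,-d],-1)
    P=c@np.array(im['rotation']).T+np.array(im['position'])
    P[d<=0]=np.nan
    return P
def measure(cam,names,P=None):
    im=optics.read_camera(cam); P=cloud(im); out={}
    for n in names:
        r=trace(cam,n)
        for q in r[:3]:
            m=q['pixels']; pts=P[m]; pts=pts[~np.isnan(pts[:,0])]
            if len(pts)<10: continue
            zt=np.percentile(pts[:,2],97)
            top=pts[pts[:,2]>zt-0.006]
            lo=np.percentile(top,2,axis=0);hi=np.percentile(top,98,axis=0)
            rect=cv2.minAreaRect(top[:,:2].astype(np.float32)*1000)
            print(cam,n,round(q['score'],2),q['box'],'ztop',zt.round(4),'mid',((lo+hi)/2).round(4)[:2],'size',(hi-lo).round(4)[:2],'mean',top.mean(0).round(4)[:2],'rect',np.round(rect[0],1),np.round(rect[1],1),round(rect[2],1))
    return im,P
E
python3 - <<'E'
from h import *
N=['cactus','candle','box','weight','cork_coaster','black_coaster','mat','mouse','stapler','tape']
for c in ['top','scene']: measure(c,N)
E
```

```text
top cactus 0.75 [334.8, 289.8, 368.6, 326.7] ztop 0.0789 mid [ 0.4338 -0.0278] size [0.0264 0.0255] mean [ 0.4338 -0.0276] rect [434.  -28.3] [32.7 27.9] 20.2
top candle 0.84 [402.7, 99.4, 440.9, 142.0] ztop 0.0773 mid [ 0.7778 -0.1761] size [0.0483 0.0469] mean [ 0.7775 -0.1763] rect [ 777.8 -177.1] [51.2 52.8] 50.7
top candle 0.8 [423.6, 192.1, 463.0, 226.6] ztop 0.0772 mid [ 0.6075 -0.2045] size [0.0471 0.0473] mean [ 0.6072 -0.2041] rect [ 607.6 -204.2] [52.1 51.4] 33.8
top candle 0.55 [354.2, 188.1, 393.8, 226.7] ztop 0.0854 mid [ 0.6144 -0.0802] size [0.0468 0.0468] mean [ 0.6141 -0.0802] rect [614.4 -80.6] [51.2 50.8] 88.7
top box 0.65 [479.7, 266.4, 542.6, 313.2] ztop 0.0426 mid [ 0.4551 -0.326 ] size [0.0613 0.0866] mean [ 0.4549 -0.3261] rect [ 454.6 -326.7] [59.2 91.1] 10.7
top weight 0.76 [149.1, 295.9, 174.6, 323.5] ztop 0.034 mid [0.437  0.3211] size [0.0292 0.0301] mean [0.4366 0.3207] rect [437.1 321.1] [33.4 32.6] 88.7
top cork_coaster 0.77 [349.1, 183.3, 370.8, 225.9] ztop 0.011 mid [ 0.6247 -0.055 ] size [0.0755 0.0415] mean [ 0.6275 -0.0509] rect [626.6 -54.2] [41
[... 2671 characters left out ...]
536] mean [0.6504 0.0657] rect [644.   48.5] [372.1 103.2] 80.4
scene mouse 0.83 [411.2, 205.5, 459.6, 253.3] ztop 0.0331 mid [0.443  0.1776] size [0.0639 0.0437] mean [0.4456 0.1782] rect [441.3 177.9] [46.4 74.1] 85.8
scene stapler 0.59 [262.3, 122.5, 314.4, 172.6] ztop 0.0407 mid [ 0.4348 -0.1723] size [0.1066 0.0395] mean [ 0.4354 -0.1724] rect [ 434.6 -173.1] [ 31.9 116.2] 79.9
scene stapler 0.46 [231.9, 218.0, 410.0, 362.4] ztop 0.0057 mid [0.6505 0.0504] size [0.1222 0.3543] mean [0.6502 0.0655] rect [643.9  48.1] [371.7 104.3] 81.2
scene tape 0.86 [439.3, 336.0, 481.4, 378.2] ztop 0.0221 mid [0.6316 0.3389] size [0.067  0.0652] mean [0.6329 0.3395] rect [631.3 338.7] [70.1 69.2] 11.0
```

The two cameras agree within 4 mm and the heights and sizes check out, so I'll average them. That puts the coaster 125 mm from the mat centre, as given. First the candle.

```bash
cat >> h.py <<'E'
BLACK=np.array([.6627,.1718]); MAT=np.array([.6428,.0483]); U=(BLACK-MAT)/np.linalg.norm(BLACK-MAT); CORK=MAT-.125*U
ROW=np.degrees(np.arctan2(-U[0],U[1]))  # mat yaw
def R(a):
    best=None
    for k in (0,180):
        t=np.radians(a+k); y=np.array([0,0,-1.]); z=np.array([np.cos(t),np.sin(t),0])
        yield np.column_stack([np.cross(y,z),y,z])
def go(xy,z,a):
    q0=np.array(get_state()['joints']); c=[]
    for r in R(a):
        q=kinematics.solve_ik(np.array([*xy,z]),r)
        if q is not None: c.append((np.abs(np.array(q)-q0).max(),r))
    r=min(c,key=lambda t:t[0])[1]; manip.move_to(np.array([*xy,z]),r)
def lin(xy,z,v=.12): manip.servo_line(np.array([*xy,z]),velocity=v)
def st(m=''):
    s=get_state(); print(m,round(s['clock'],1),np.round(s['tool_pos'],4),'open',round(s['opening'],4),'F',np.round(s['ft_force'],1))
def pic(cam,f):
    im=optics.read_camera(cam); cv2.imwrite(f'pics/{f}.png',im['color'][:,:,::-1]); return im
E
python3 - <<'E'
from h import *
print(np.round(get_state()['orientation'],2),ROW,CORK)
c=np.array([.6163,-.0795]); a=ROW+90
go(c,.22,a); manip.move_gripper(.085); st()
lin(c,.034); st('down'); manip.move_gripper(.04,40); st('grip')
lin(c,.2); st('up'); pic('wrist','w1'); pic('scene','s1')
E
```

```text
[[-0.93  0.    0.37]
 [-0.37 -0.   -0.93]
 [ 0.   -1.    0.  ]] -9.153595144642122 [ 0.6229148  -0.07510818]
 3.6 [ 0.6162 -0.0803  0.2201] open 0.0854 F [ 0.2 -0.2 -0.9]
down 5.3 [ 0.617  -0.0797  0.0351] open 0.0851 F [ 0.2 -0.   0.5]
grip 5.6 [ 0.617  -0.08    0.0352] open 0.0581 F [-0.1 -1.7  4.4]
up 7.2 [ 0.6158 -0.0794  0.1987] open 0.0586 F [-0.4 -0.8 -3.4]
```

Run:
```python
from h import *
b=BLACK
go(b,.2,ROW+90); lin(b,.06); lin(b,.0365,.04); st('place'); manip.move_gripper(.085); st('rel'); lin(b,.2); 
c=np.array([.4355,-.0275])
go(c,.2,ROW+90); measure('top',['candle','cactus']); pic('top','t2')
lin(c,.028); st('down'); manip.move_gripper(.04,40); st('grip')
lin(c,.2); st('up'); pic('scene','s2')
```

```text
place 10.3 [0.6627 0.1718 0.0363] open 0.0586 F [-0.2 -0.  -1.6]
rel 10.7 [0.6631 0.1719 0.0372] open 0.0849 F [-1.1 -0.5 -1.1]
top candle 0.89 [422.4, 190.5, 462.7, 230.0] ztop 0.0774 mid [ 0.6075 -0.2044] size [0.0471 0.0473] mean [ 0.6075 -0.2043] rect [ 607.6 -204.2] [52.1 51.2] 42.7
top candle 0.73 [215.7, 164.1, 257.4, 206.2] ztop 0.0856 mid [0.6602 0.1716] size [0.0466 0.0477] mean [0.6603 0.1716] rect [660.3 171.5] [51.4 52.2] 56.7
top candle 0.63 [401.2, 99.8, 440.0, 142.5] ztop 0.0772 mid [ 0.7774 -0.1756] size [0.0469 0.0473] mean [ 0.7771 -0.176 ] rect [ 777.3 -176.5] [50.9 52.1] 21.5
down 15.1 [ 0.4362 -0.0276  0.0288] open 0.0851 F [ 0.1 -0.8  0.4]
grip 15.5 [ 0.4362 -0.0276  0.0288] open 0.0586 F [0.1 0.1 2.6]
up 17.1 [ 0.435  -0.0274  0.199 ] open 0.0584 F [-0.2  0.  -2.6]
```

View pics/s2.png

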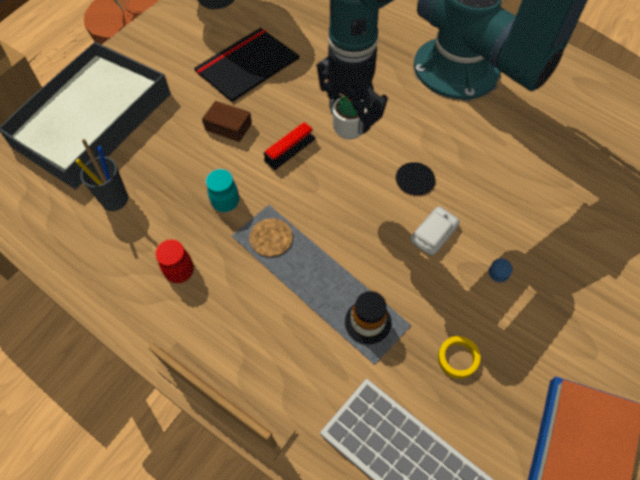

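The candle stands on the black coaster (370,315), the cork (271,237) is free, and the cactus hangs upright in the gripper (350,115). Next: place the cactus, then the box.

Run:
```python
from h import *
b=CORK
go(b,.2,ROW+90); lin(b,.06); lin(b,.0383,.04); st('place'); manip.move_gripper(.085); st('rel'); lin(b,.2)
c=np.array([.4565,-.326])
go(c,.2,10.3); pic('wrist','w3'); measure('top',['cactus','cork_coaster'])
lin(c,.016); st('down'); manip.move_gripper(.04,40); st('grip')
lin(c,.15); st('up')
go(MAT,.2,ROW); pic('scene','s3'); st()
```

```text
place 19.9 [ 0.6228 -0.0751  0.038 ] open 0.059 F [ 0.8 -0.2 -2.5]
rel 20.3 [ 0.6233 -0.0752  0.0389] open 0.0852 F [-0.1 -0.3  0.3]
top cactus 0.82 [354.3, 187.1, 389.7, 221.4] ztop 0.0863 mid [ 0.6195 -0.0749] size [0.0269 0.0283] mean [ 0.6199 -0.0746] rect [619.8 -75.1] [30.8 33. ] 28.3
top cactus 0.7 [211.2, 160.9, 402.0, 234.3] ztop 0.006 mid [0.6402 0.0485] size [0.1256 0.3524] mean [0.6393 0.0435] rect [642.3  48.3] [367.6 100.8] 81.3
top cork_coaster 0.86 [347.1, 184.8, 391.3, 227.5] ztop 0.0151 mid [ 0.6175 -0.0749] size [0.0692 0.0785] mean [ 0.609  -0.0661] rect [617.  -70.2] [79.3 66.4] 56.9
down 24.9 [ 0.4571 -0.3265  0.017 ] open 0.0851 F [-0.1 -0.5 -0.6]
grip 25.2 [ 0.457  -0.3264  0.0168] open 0.0596 F [0.5 0.7 2.7]
up 26.5 [ 0.456  -0.3256  0.1487] open 0.0597 F [ 1.1 -0.1 -3.1]
 28.1 [0.6426 0.0469 0.1997] open 0.0597 F [-0.7 -0.5 -2.5]
```

View pics/s3.png

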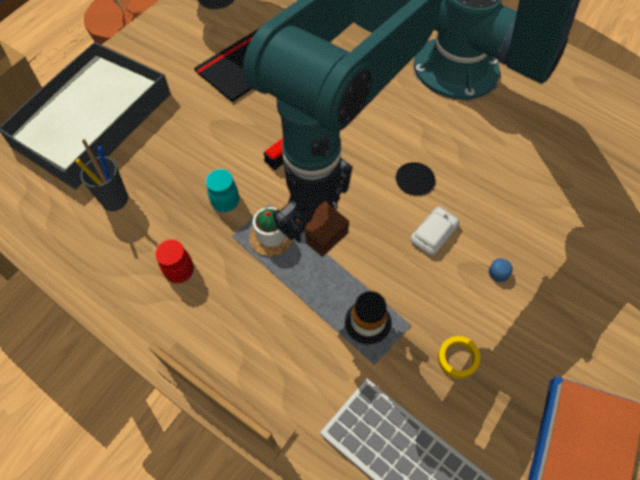

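The cactus stands on the cork (270,228), and the box is held above the mat centre with its long side along the row. Next: lower the box and pick up the weight.

Run:
```python
from h import *
lin(MAT,.06); lin(MAT,.0205,.04); st('place'); manip.move_gripper(.085); st('rel'); lin(MAT,.2)
c=np.array([.439,.3215])
go(c,.2,ROW); measure('top',['box','weight']); measure('scene',['box','weight'])
lin(c,.05); lin(c,.0145,.05); st('down'); manip.move_gripper(.02,40); st('grip')
lin(c,.15); st('up'); pic('scene','s4')
```

```text
place 30.5 [0.6431 0.0483 0.0209] open 0.0595 F [-0.7 -0.1 -2.3]
rel 30.9 [0.6431 0.0483 0.021 ] open 0.0849 F [ 0.  -0.3 -1.2]
top box 0.74 [276.6, 174.5, 332.6, 217.8] ztop 0.0457 mid [0.6405 0.0478] size [0.062  0.0871] mean [0.6401 0.0477] rect [640.7  47.9] [90.2 60.3] 81.2
top weight 0.83 [145.9, 294.4, 175.3, 324.8] ztop 0.0342 mid [0.4363 0.3217] size [0.0306 0.0292] mean [0.4365 0.3209] rect [436.8 321.3] [33.9 32.2] 35.4
scene box 0.59 [286.7, 241.9, 346.2, 309.6] ztop 0.0456 mid [0.6435 0.0486] size [0.0619 0.0866] mean [0.644  0.0494] rect [643.1  48.6] [91.1 61.3] 81.5
scene weight 0.79 [490.0, 260.8, 513.3, 283.2] ztop 0.0329 mid [0.4413 0.3221] size [0.0312 0.0311] mean [0.4413 0.3221] rect [440.7 322.3] [33.5 35.3] 72.7
scene weight 0.68 [250.4, 227.7, 291.8, 259.8] ztop 0.0111 mid [ 0.6303 -0.0715] size [0.0689 0.0721] mean [ 0.6411 -0.0612] rect [635.1 -65.1] [61.  77.7] 42.4
down 36.4 [0.4392 0.3216 0.0147] open 0.0847 F [-0.2  0.4  0.4]
grip 36.9 [0.4392 0.3217 0.0152] open 0.0404 F [-1.2 -1.   3.5]
up 38.2 [0.4384 0.3211 0.1487] open 0.0408 F [-0.3  0.3 -2.6]
```

View pics/s4.png

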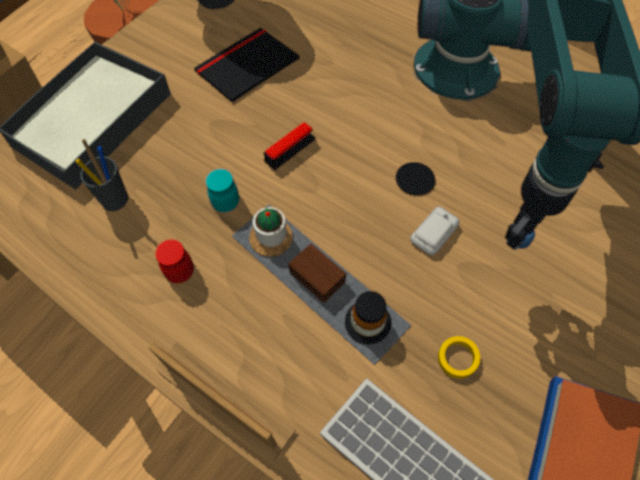

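The box sits midway between the coasters (318,272) and the weight is held (525,238). Next: put the weight on the lid.

Run:
```python
from h import *
b=np.array([.6423,.0483])
go(b,.2,ROW); lin(b,.085); lin(b,.0585,.03); st('place'); manip.move_gripper(.07); st('rel'); lin(b,.2)
go(np.array([.35,-.2]),.3,ROW)
N=['cactus','candle','box','weight','cork_coaster','black_coaster','mouse','stapler','tape']
for c in ['top','scene']: measure(c,N)
pic('scene','s5'); pic('top','t5'); st()
```

```text
place 41.6 [0.6425 0.0483 0.0586] open 0.0404 F [-0.3 -0.2 -2.1]
rel 42.0 [0.6427 0.0483 0.0592] open 0.0695 F [ 0.3 -1.2  0.2]
top cactus 0.75 [355.4, 186.5, 392.8, 221.6] ztop 0.0869 mid [ 0.6193 -0.0755] size [0.0269 0.0264] mean [ 0.6193 -0.0748] rect [619.5 -75.2] [33. 30.] 22.4
top candle 0.82 [424.6, 190.8, 464.4, 228.8] ztop 0.0774 mid [ 0.6075 -0.2043] size [0.0473 0.047 ] mean [ 0.607  -0.2041] rect [ 607.  -204.2] [51.6 50.3] 17.5
top candle 0.8 [400.5, 101.0, 441.6, 143.6] ztop 0.0774 mid [ 0.7776 -0.1761] size [0.048  0.0468] mean [ 0.7777 -0.1761] rect [ 778.5 -176. ] [50.6 53.1] 74.5
top candle 0.66 [219.4, 164.7, 261.0, 205.0] ztop 0.0854 mid [0.6604 0.1717] size [0.0467 0.048 ] mean [0.6603 0.1716] rect [660.8 171.8] [51.4 51.7] 16.7
top weight 0.56 [290.6, 177.6, 316.2, 208.1] ztop 0.077 mid [0.6399 0.0505] size [0.0306 0.029 ] mean [0.6399 0.05  ] rect [640.2  49.7] [34.5 32.7] 30.3
top cork_coaster 0.6 [347.2, 186.8, 393.5, 224.6] ztop 0.0112 mid [ 0.6199 -0.0751] size [0.0734 0.0791] mean [ 0.6102 -0.0662] rect [615.9 -71.7] [82.2 68.1] 63.4
top black_coaster 0.7
[... 2044 characters left out ...]
.9 81.5] 36.5
scene black_coaster 0.93 [395.1, 163.0, 435.8, 195.7] ztop 0.0075 mid [0.3453 0.0839] size [0.0748 0.0748] mean [0.3457 0.0843] rect [345.4  84.1] [82.4 83.5] 76.5
scene mouse 0.73 [411.2, 204.1, 460.6, 255.5] ztop 0.0329 mid [0.4443 0.1777] size [0.0634 0.0435] mean [0.4456 0.1784] rect [441.  178.3] [47.  73.5] 83.4
scene mouse 0.64 [309.3, 256.3, 330.6, 277.1] ztop 0.0764 mid [0.6429 0.0508] size [0.0293 0.0305] mean [0.6435 0.0508] rect [643.2  50.6] [33.4 32.1] 60.2
scene tape 0.98 [438.5, 338.2, 482.1, 378.1] ztop 0.022 mid [0.6314 0.3391] size [0.0672 0.0651] mean [0.6324 0.3401] rect [632.1 338. ] [70.3 71.1] 58.8
 46.0 [ 0.35 -0.2   0.3 ] open 0.0702 F [-0.3 -0.1  0.3]
```

View pics/s5.png

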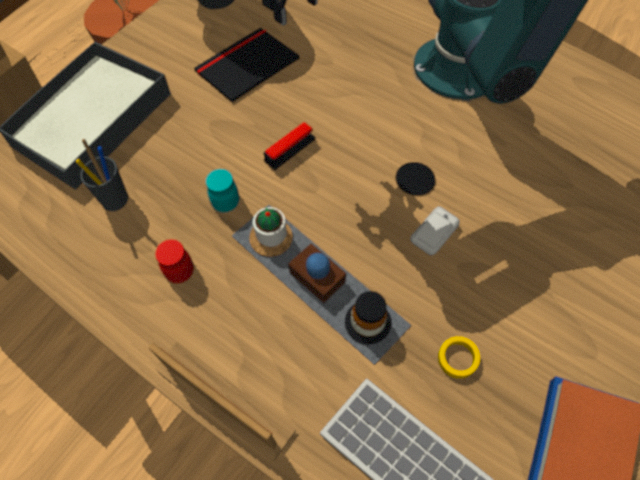

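View pics/t5.png

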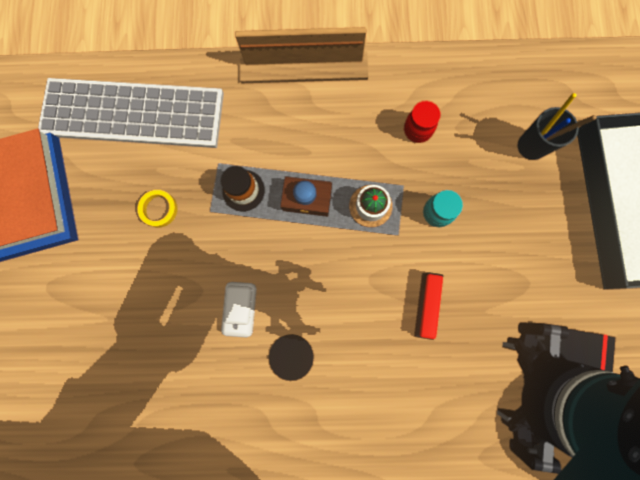

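Both pictures show the finished row, with the candle at (240,188) in the top view, the box and weight at (305,192) and the cactus at (374,200). The bystanders haven't moved. All measured errors are under about 3 mm, and the arm is clear.

```bash
python3 -c "
from bench import *
print(sign_off()); print(get_state()['clock'])"
```

```text
the job is handed in; nothing more can be done
None
the job is handed in; nothing more can be done
```

The desk is dressed and I handed the job in at about 46 s of the 109 s allowed. The hand-in reports no verdict.

I moved the candle from the cork to the black coaster, then put the cactus on the cork. Next I set the box on the mat centre along the row, and put the paperweight on its lid. Each piece was gripped upright at about 40 N.

**Placement:** in the last pictures, the candle, cactus, box and paperweight are each within about 3 mm of their targets. The box's long side is within about 1° of the row. The top heights read about 2–4 mm above the sizes given, slightly more than the roughly 2 mm calibration offset. They fit everything standing flat and upright.

**Bystanders:** the mouse, stapler and tape roll show no movement beyond about 1 mm, and the arm stood clear.

**Disagreements:**
- The two cameras differ by about 4 mm in x, so I averaged them.
- The networks gave a few false hits, such as the candle labelled as the paperweight, and missed some things in the last look (the box in the top view; the candle and stapler in the scene view). I checked those against the pictures and the other camera.

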